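Pull out and hold the telescoping stock support

ROBOT

A 6-joint arm with a two-finger parallel gripper is mounted at the origin on a cart in front of the work surface, level with it; the furniture and walls round the work are solid. World frame = base frame: x ahead of the robot, y to its left, z up, the work surface at z = 0. Lengths are in m, angles in rad, forces in N, time in s.
With the tool pointing down it reaches from about 0.35 to 0.925 m from the base axis. Payload 6.4 kg.
Tool frame: the origin (TCP) lies at the very end of the fingers, on their centre line; the grasp point (between the pads) lies behind it (r.grasp_offset is the z of the grasp point in the tool frame, in m); z points along the fingers, y is the line along which they close (so a half turn about z gives the same grasp; the last joint's range is limited). The gripper opens to 94 mm and grips with 3 to 60 N. Pads are 16 mm wide; open, the fingers measure 119 mm over their backs; the gripper's body (75 mm by 177 mm) begins 78 mm behind the grasp point.
Start: joints at [1.173, 0.245, 1.558, -0, 1.339, -0.174], TCP at [0.144, 0.634, 0.205] pointing down, gripper open.
Joint ranges: [-3.13, 3.13], [-1.02, 2.26], [0.13, 2.54], [-0.95, 4.09], [0.21, 2.88], [-2.74, 2.74]. Speed limits (rad/s): [2.57, 2.57, 3.14, 3.14, 3.14, 3.14].

INTERFACE

Orientations are given as a 3x3 rotation matrix whose columns are the frame's x, y, z axes.
In Python, from rig import r, camrig, readout gives the robot as it stands (r), with the cameras (camrig) and the readings (readout).
- The arm moves only by the tool jog_arm, called after ">>>" in YAML: its name, and indented under it one key for each argument. Schema: {"type":"object","properties":{"steps":{"type":"array","items":{"type":"number"},"minItems":6,"maxItems":60},"jaw":{"type":"number"},"grip_n":{"type":"number"},"only":{"type":"string"},"quiet":{"type":"boolean"},"lines":{"type":"string"}},"required":["steps"],"additionalProperties":false}. steps is one flat list of numbers that holds 1 to 10 rows one after another, with no inner brackets; each row has 6 numbers: dx, dy, dz in m, then a rotation vector rx, ry, rz in rad; each row shifts and turns the commanded pose from where the row before left it, along the tool's axes as they then stand; what a row does not reach is not made up. A row lasts 1/8 s, in which the tool goes at most 0.0625 m and 0.188 rad, less where a joint would pass 70% of its speed; a pose out of reach is approached as far as the arm can. jaw is the finger opening in m, set as the call begins (left out keeps the last). The fingers move at their own pace and stop on an object; grip_n is the grip in N (left out, the last holds). Time passes only in rows, so rows that do not move let the fingers close. The tool returns the time, the measured TCP pose, the force, the opening and the grip force at its end. only (a regular expression) keeps the lines of the reply that match it, lines (a string "A,B") keeps lines A to B, and quiet returns only ok. Input that does not fit is refused with a message, and nothing moves.
- readout.get_state(): the state, without advancing time (a new reading comes with each control period).
- camrig.grab_frame(name): name is "side" or "top"; returns a dict with "img" (480x640x3 uint8, red, green, blue), "fx", "fy", "cx", "cy" (pixels), "dist" ([k1, k2, p1, p2, k3] as OpenCV has them; the pictures are not rectified), "R" (3x3) and "t" (3): a world point X has camera coordinates R X + t. Camera axes: x right, y down, z forward; pixel columns grow to the right and rows downward; lengths in m; the calibration is good to about 2 mm. A picture is of the moment at which its call begins. There is no depth.
- r.sign_off(): hands the job in; it is judged then, once.
The state is a dict: "time": time; "q": joint angles; "joint_vel": joint speeds; "tau": joint torques, N m; "eef_pos": TCP position; "tool_rot": TCP orientation; "wrist_force": force on the tool from outside, world axes, zero at the start; "ft_torque": the same for the moment, N m; "finger_gap": finger opening in m; "grasp_force": force on a finger pad.
Only numpy, scipy, OpenCV 4.12 (cv2) and the standard library are available. Lean on these libraries where they do the work, as an engineer would, in place of code of your own. Each camera call takes 0.05 s, during which the arm holds its last target. There are 200 camera calls.

TASK

Pull out the telescoping stock support on the saw table for the next long board: first loosen its hex lock nut by about a quarter turn anticlockwise (seen from above), next press the round release button fully in, then grip the cross-bar head and pull it out past the click of the first stop to the second stop, where it comes up solid. A return spring draws the slide back, so finish with the cross-bar still in your grip, holding the support fully extended; do not let go. Leave the tools and parts lying around where they are.

Things in the scene. Friction and masses are not known exactly. Their poses are not given: they have to be found in the camera images.
- stand: Fixed part of the stock support, bolted down: grey base plate 110 x 220 x 10 mm carrying a dark square steel tube 50 x 50 mm, 210 mm long; tube top 60 mm above the table. Origin: centre of the underside of the plate, on the table. Its y axis runs along the tube and is the direction in which the slide is pulled out; z is up.
- nut_top (a point): Centre of the top face of the hex lock nut on the tube, at y = +15 mm in the stand's frame. Plain steel, 36 mm across flats, 41 over corners, 26 high (63 to 89 mm above the table), a thin washer under it, an 18 mm stud stub 4 mm high on top. The point turns with the nut: one pair of flats faces along its x, the others 60 degrees apart.
- nut (a joint): Angle of the lock nut in rad, 0 = tight, starts between 0 and 0.25, grows anticlockwise seen from above, solid stop at 1.8. From about 1.0 on it no longer locks the slide. Turns with about 0.12 N m and stays where left.
- button_top (a point): Centre of the top of the round steel release button, 30 mm diameter, on the tube, at y = -65 mm in the stand's frame. It stands 78 mm above the table when out and 70 mm when fully in; the 38 mm collar round it is 65 mm high. Pressed straight down.
- button (a joint): Travel of the release button in m: 0 = out, 0.008 = fully in (solid). Needs about 4 N, has no spring: it stays in once pressed. From 0.005 on it frees the slide.
- head_grip (a point): Middle of the top edge of the cross-bar head, 105 mm above the table, at y = +143 mm in the stand's frame at the start; axes as the stand's. Cross-bar: dark steel, 100 mm along x, 20 mm thick along y, from 71 to 105 mm above the table, on an upright 40 mm wide, 16 thick, at the end of a 38 mm wide aluminium tube (top 51 mm). Grip it from above, fingers closing along y.
- slide (a joint): How far the slide is out, in m: 0 = home (start); first stop near 0.05, a sprung ball that clicks and is pulled through; second stop 0.110, solid. Tight nut or unpressed button block it within 2 mm. A return spring pulls back with 5 N at home, 7 N at the second stop, plus 1 N friction; passing the first stop takes 15 to 20 N in all.
- spanner_13: Small open-end spanner, 148 mm long, lying behind the stand. Bystander: origin its middle, on the table.
- bolt_3: Hex bolt with nut, 52 mm long, lying in front of the stand. Bystander.
- marker: Marker pen, 134 mm long, 16 mm thick, lying in front of the stand. Bystander.
- offcut_e: Small wood offcut, 35 x 90 x 24 mm, behind the path of the cross-bar. Bystander.
- tape_measure: Pocket tape measure, 38 x 78 x 63 mm, beyond the button end of the stand. Bystander.
- site_plug: Round industrial plug, 101 mm long, 52 mm thick, front right. Bystander.
- spanner_19: Large open-end spanner, 201 mm long, back right. Bystander; the nut is turned without it.

How it is judged:
On the way, in this order (a step that is already met when the one before it is completed fails the run):
1. the lock nut is loosened (value of joint nut above 1.1 rad), for 0.1 s.
2. the release button is pressed in (value of joint button above 0.006 m), for 0.1 s.
3. the slide is pulled past the first stop (value of joint slide above 0.062 m).
4. the slide is at the second stop, in the grip (value of joint slide above 0.105 m and contact force between the fingers and slide above 3 N), for 0.3 s.
At the end, for the whole second after the job is handed in: The gripper still holds the cross-bar (at least 3 N of finger contact) and the slide is out to the second stop within 5 mm (joint above 0.105 of 0.110) and still, the lock nut is at 1.1 rad or more and the button is at least 6 mm in (all of step 4 and value of joint nut above 1.1 rad and value of joint button above 0.006 m and linear speed of slide below 0.01 m/s); the arm keeps its last pose, push and grip.
It fails at once if a tool or part lying around is moved by more than 3 cm (distance of any of spanner_13, bolt_3, marker, offcut_e, tape_measure, site_plug, spanner_19 from where it was at the start of the episode above 0.03 m).
It also fails if it takes over 51 s, if anything falls off the work surface, if the arm or the gripper's body presses on something with over 40 N, if the wrist force passes 120 N, or if a joint passes its speed limit or range.

## Working session

There is one attempt and no reset: what is moved stays moved. The work goes in short steps, Python scripts to look and compute and a tool call to move; the robot and the scene stay as the last step left them, time stands still between calls to the robot, and variables do not carry over. Pictures are saved under pics/ and viewed, at most 10 in all, crops included, and the job is handed in when it is done.

```bash
ls; mkdir -p pics
```

Run:
```python
from rig import r, camrig, readout
import cv2,numpy as np
for n in("top","side"):
    f=camrig.grab_frame(n); cv2.imwrite(f"pics/{n}0.png",f["img"][:,:,::-1])
    print(n,f["fx"],f["fy"],f["cx"],f["cy"],f["dist"],np.round(f["R"],3).tolist(),np.round(f["t"],3), np.round(-f["R"].T@f["t"],3))
s=readout.get_state();print(s["eef_pos"],s["tool_rot"],r.grasp_offset,s["time"])
```

```text
pics
rig.py
top 509.609464837034 509.609464837034 315.0632969401818 238.31969573712118 [0.00055806 0.         0.         0.         0.        ] [[0.008, -1.0, 0.016], [-0.995, -0.01, -0.098], [0.098, -0.015, -0.995]] [-0.195  0.592  1.037] [ 0.488 -0.173  1.093]
side 496.8049497072552 496.8049497072552 321.9790740480233 233.2507638214936 [0.00507463 0.         0.         0.         0.        ] [[0.941, -0.338, 0.021], [-0.148, -0.466, -0.872], [0.305, 0.818, -0.489]] [-0.583  0.082  0.936] [ 0.276 -0.924  0.541]
[0.14404415 0.63327109 0.20445605] [[-9.75061232e-01  2.21934903e-01 -7.01923741e-04]
 [ 2.21935779e-01  9.75059921e-01 -1.63100887e-03]
 [ 3.22439912e-04 -1.74611551e-03 -9.99998424e-01]] -0.0188 0.1
```

View pics/top0.png

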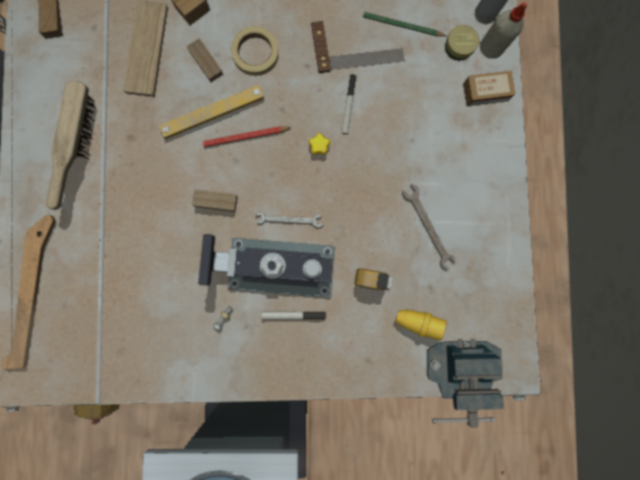

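View pics/side0.png

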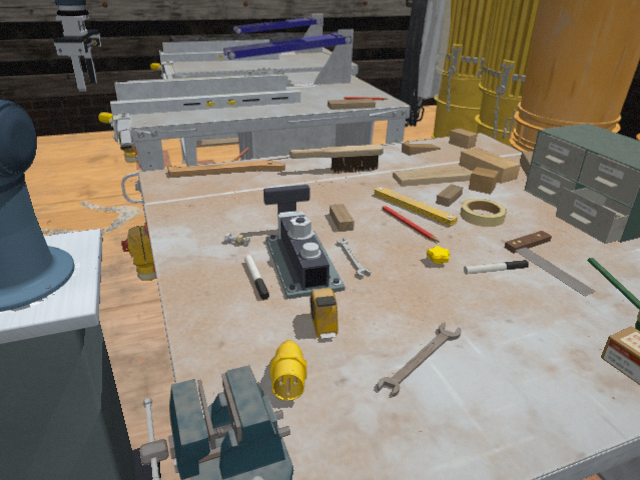

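Top view: the stand is at about (283,267), the nut at (272,265), the button at (313,268) and the cross-bar at (206,260), so the slide pulls toward image left (world +y). The arm is out of view at the top left. Next I'll enlarge both views.

Run:
```python
import cv2
a=cv2.imread("pics/top0.png")[220:320,190:345];cv2.imwrite("pics/topc.png",cv2.resize(a,None,fx=5,fy=5,interpolation=cv2.INTER_CUBIC))
a=cv2.imread("pics/side0.png")[175:305,225:385];cv2.imwrite("pics/sidec.png",cv2.resize(a,None,fx=4.5,fy=4.5,interpolation=cv2.INTER_CUBIC))
```

```text
(no output)
```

View pics/topc.png

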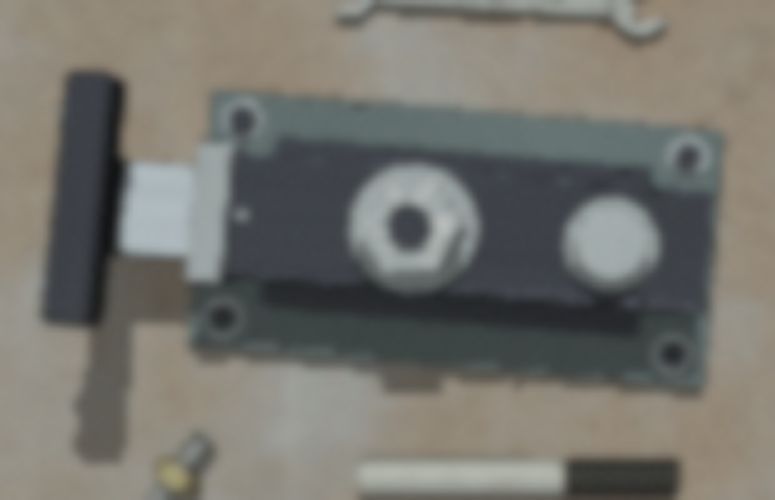

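View pics/sidec.png

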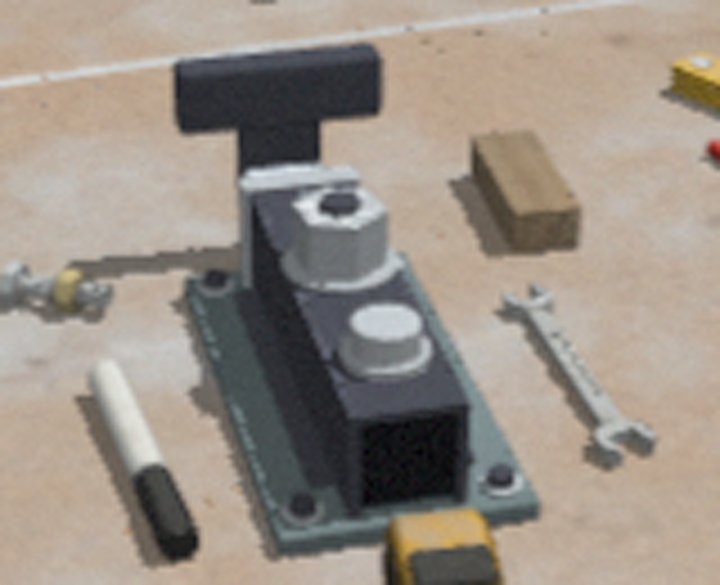

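Top crop (5x): plate corners at (213,92), (722,130), (704,392) and (190,350), stud at (408,228), button at (612,240), cross-bar at about (78,197). Side crop (4.5x): plate corners at (538,512), (275,548) and (188,285), button at (387,324), stud at (340,202). I'll fit the pose, then overlay it on a zoom of the nut.

Create h.py:
```python
import numpy as np,cv2
def proj(f,X):
    K=np.array([[f["fx"],0,f["cx"]],[0,f["fy"],f["cy"]],[0,0,1.]])
    return cv2.projectPoints(np.atleast_2d(np.array(X,float)),cv2.Rodrigues(np.array(f["R"]))[0],np.array(f["t"],float),K,np.array(f["dist"]))[0][:,0]
def S(p,L):
    x,y,a=p;c,s=np.cos(a),np.sin(a);L=np.atleast_2d(L)
    return np.c_[x+c*L[:,0]-s*L[:,1],y+s*L[:,0]+c*L[:,1],L[:,2]]
```

Run:
```python
from rig import r, camrig, readout
from h import *
from scipy.optimize import least_squares
ft,fs=camrig.grab_frame("top"),camrig.grab_frame("side")
C=lambda a,o,k:np.array(o)+(np.array(a,float)+.5)/k-.5
LT=[[.055,.11,.01],[.055,-.11,.01],[-.055,-.11,.01],[-.055,.11,.01],[0,.015,.093],[0,-.065,.078]]
UT=C([[213,92],[722,130],[704,392],[190,350],[408,228],[612,240]],(190,220),5)
LS=[[.055,-.11,.01],[-.055,-.11,.01],[-.055,.11,.01],[0,.015,.093],[0,-.065,.078]]
US=C([[538,512],[275,548],[188,285],[340,202],[387,324]],(225,175),4.5)
def res(p): return np.r_[(proj(ft,S(p,LT))-UT).ravel(),(proj(fs,S(p,LS))-US).ravel()]
o=least_squares(res,[.42,-.05,0],loss="soft_l1");p=o.x
print(p,np.round(res(p).reshape(-1,2),1).tolist())
np.save("p.npy",p)
for n,L in dict(nut=[0,.015,.089],btn=[0,-.065,.078],head=[0,.143,.105]).items(): print(n,S(p,L)[0])
# zoom + candidate hexes
ims=[]
for f,k in((ft,12),(fs,12)):
    c=np.round(proj(f,S(p,[0,.015,.085]))[0]).astype(int); h=17
    a=f["img"][c[1]-h:c[1]+h,c[0]-h:c[0]+h,::-1]
    a=cv2.resize(a,None,fx=k,fy=k,interpolation=cv2.INTER_CUBIC); b=a.copy()
    for d,col in((0,(0,0,255)),(.25,(0,255,0))):
        t=d+np.radians(30+60*np.arange(6))
        q=proj(f,S(p,np.c_[.0208*np.cos(t),.015+.0208*np.sin(t),0*t+.089]))
        q=((q-(c-h)+.5)*k-.5).astype(int)
        cv2.polylines(b,[q],True,col,1)
    ims.append(np.hstack([a,b]))
im=np.vstack(ims);print(im.shape);cv2.imwrite("pics/nut.png",cv2.resize(im,None,fx=.7,fy=.7,interpolation=cv2.INTER_AREA))
```

```text
[ 0.53302512 -0.11930471 -0.0704158 ] [[0.3, -0.5], [1.3, 0.1], [1.0, -0.6], [-0.1, -0.4], [0.9, -0.2], [0.6, 0.9], [0.2, -3.2], [0.3, -2.6], [-1.8, -2.9], [-0.6, -1.5], [-0.8, -1.6]]
nut [ 0.53408048 -0.10434188  0.089     ]
btn [ 0.52845187 -0.18414363  0.078     ]
head [0.54308626 0.02334091 0.105     ]
(816, 816, 3)
```

View pics/nut.png

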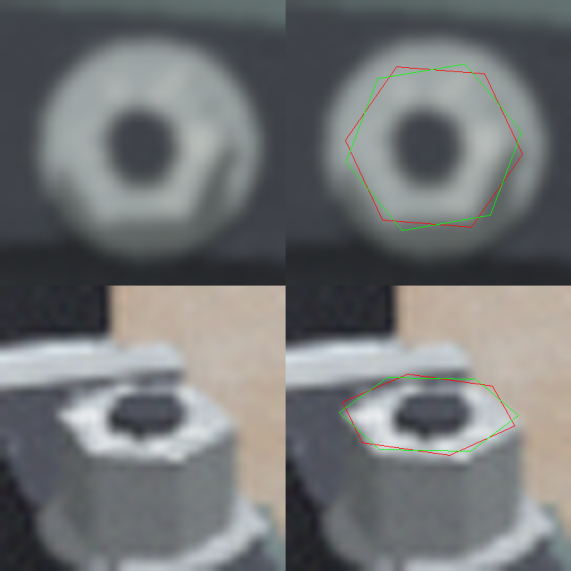

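The fit puts the stand at (0.533, -0.119) with yaw -0.07. The overlay has the nut between the 0 and 0.25 hexagons, about 0.13, so its flat normal is near 0.06 rad in world. I'll move over it with the tool y axis along that normal.

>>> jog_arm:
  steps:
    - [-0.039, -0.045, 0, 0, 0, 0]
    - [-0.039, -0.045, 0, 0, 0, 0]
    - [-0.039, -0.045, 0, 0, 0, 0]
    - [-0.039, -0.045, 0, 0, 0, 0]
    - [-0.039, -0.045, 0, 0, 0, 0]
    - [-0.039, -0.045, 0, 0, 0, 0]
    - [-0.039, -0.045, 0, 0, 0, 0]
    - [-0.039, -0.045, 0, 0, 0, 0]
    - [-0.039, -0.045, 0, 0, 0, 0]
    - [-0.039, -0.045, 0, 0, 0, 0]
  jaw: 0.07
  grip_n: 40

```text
refused: steps[0]: [-0.039, -0.045, 0, 0, 0, 0] is not of type 'number' (schema: type "number"). Nothing was moved.
```

I used the wrong layout. The manual says one flat list, 6 numbers to a row, no inner brackets; once more.

>>> jog_arm:
  steps: [-0.039, -0.045, 0, 0, 0, 0, -0.039, -0.045, 0, 0, 0, 0, -0.039, -0.045, 0, 0, 0, 0, -0.039, -0.045, 0, 0, 0, 0, -0.039, -0.045, 0, 0, 0, 0, -0.039, -0.045, 0, 0, 0, 0, -0.039, -0.045, 0, 0, 0, 0, -0.039, -0.045, 0, 0, 0, 0, -0.039, -0.045, 0, 0, 0, 0, -0.039, -0.045, 0, 0, 0, 0]
  jaw: 0.07
  grip_n: 40

```text
time: 1.45
eef_pos: [0.4252, 0.1066, 0.2057]
tool_rot: [[-0.975, 0.222, 0.001], [0.222, 0.975, 0.0], [-0.001, 0.0, -1.0]]
wrist_force: [1.1, 0.2, 0.0]
finger_gap: 0.0699
grasp_force: 0.0
```

>>> jog_arm:
  steps: [-0.039, -0.045, 0, 0, 0, 0, -0.039, -0.045, 0, 0, 0, 0, -0.039, -0.045, 0, 0, 0, 0, -0.038, -0.048, 0, 0, 0, 0, 0, 0, 0, 0, 0, 0.184, 0, 0, 0, 0, 0, 0.184, 0, 0, 0, 0, 0, 0.184, 0, 0, 0, 0, 0, 0.184, 0, 0, 0, 0, 0, 0.184, 0, 0, 0, 0, 0, 0.184]

```text
time: 2.7
eef_pos: [0.535, -0.1043, 0.2052]
tool_rot: [[-0.235, 0.972, -0.0], [0.972, 0.235, 0.0], [0.0, -0.0, -1.0]]
wrist_force: [-0.9, 0.8, 0.5]
finger_gap: 0.0702
grasp_force: 0.0
```

>>> jog_arm:
  steps: [0, 0, 0, 0, 0, 0.184, 0, 0, 0, 0, 0, 0, 0, 0, 0, 0, 0, 0]

```text
time: 3.08
eef_pos: [0.5351, -0.1043, 0.2054]
tool_rot: [[-0.062, 0.998, -0.0], [0.998, 0.062, 0.0], [0.0, -0.0, -1.0]]
wrist_force: [0.6, 0.4, -0.3]
finger_gap: 0.0701
grasp_force: 0.0
```

Add to h.py:
```python
def to(s,T,ang=None):
    "tool-axis displacement to world point T, and rz to bring tool y to world angle ang"
    R=np.array(s["tool_rot"]);d=R.T@(np.array(T)-s["eef_pos"]);y=np.arctan2(R[1,1],R[0,1])
    print("t",s["time"],"pos",np.round(s["eef_pos"],4),"yang",round(y,3),"d",np.round(d,4),"rz",None if ang is None else round(y-ang,3),"q",np.round(s["q"],2),"F",np.round(s["wrist_force"],1),"tilt",np.round(R[:2,2],4))
```

Run:
```python
from rig import r, camrig, readout
from h import *
p=np.load("p.npy");to(readout.get_state(),S(p,[0,.015,.068])[0],.06)
for n in("top","side"): cv2.imwrite(f"pics/{n}1.png",camrig.grab_frame(n)["img"][:,:,::-1])
a=[cv2.resize(cv2.imread("pics/top1.png")[150:350,170:370],(400,400)),cv2.resize(cv2.imread("pics/side1.png")[120:320,210:410],(400,400))]
cv2.imwrite("pics/c1.png",np.hstack(a))
```

```text
t 3.075 pos [ 0.5351 -0.1043  0.2054] yang 0.062 d [ 0.     -0.001   0.1374] rz 0.002 q [-0.4  -0.    1.83 -0.    1.32 -0.46] F [ 0.6  0.4 -0.3] tilt [-0.0001  0.0001]
```

View pics/c1.png

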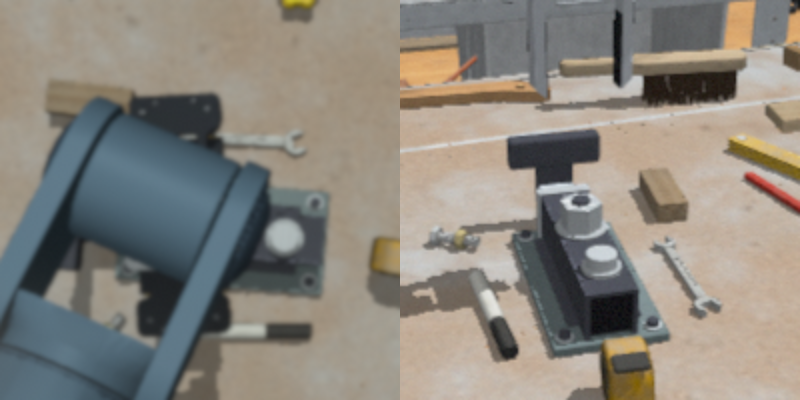

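The top view is mostly blocked by the wrist. In the side view the fingers at (540,85) and (622,85) straddle the nut at (582,195), so I'll descend and grip.

>>> jog_arm:
  steps: [0, -0.001, 0.045, 0, 0, 0, 0, 0, 0.045, 0, 0, 0, 0, 0, 0.032, 0, 0, 0, 0, 0, 0.014, 0, 0, 0, 0, 0, 0, 0, 0, 0]

```text
time: 3.8
eef_pos: [0.5339, -0.1043, 0.0691]
tool_rot: [[-0.059, 0.998, -0.001], [0.998, 0.059, 0.0], [0.001, -0.001, -1.0]]
wrist_force: [-0.6, -0.2, 0.4]
finger_gap: 0.0703
grasp_force: 0.0
```

>>> jog_arm:
  steps: [0, 0, 0, 0, 0, 0, 0, 0, 0, 0, 0, 0, 0, 0, 0, 0, 0, 0, 0, 0, 0, 0, 0, 0, 0, 0, 0, 0, 0, 0, 0, 0, 0, 0, 0, 0]
  jaw: 0.02
  grip_n: 25

```text
time: 4.55
eef_pos: [0.5349, -0.1045, 0.07]
tool_rot: [[-0.059, 0.998, 0.002], [0.998, 0.059, -0.0], [-0.0, 0.002, -1.0]]
wrist_force: [1.7, 0.5, 2.0]
finger_gap: 0.0356
grasp_force: 25.0
```

The gap of 36 mm means the pads sit on a pair of flats. Now I'll turn it anticlockwise.

>>> jog_arm:
  steps: [0, 0, 0, 0, 0, -0.1, 0, 0, 0, 0, 0, -0.1, 0, 0, 0, 0, 0, -0.15, 0, 0, 0, 0, 0, -0.15, 0, 0, 0, 0, 0, -0.15, 0, 0, 0, 0, 0, -0.15, 0, 0, 0, 0, 0, -0.15, 0, 0, 0, 0, 0, -0.15, 0, 0, 0, 0, 0, -0.15, 0, 0, 0, 0, 0, -0.1]

```text
time: 5.8
eef_pos: [0.5344, -0.105, 0.07]
tool_rot: [[-0.987, 0.158, 0.0], [0.158, 0.987, -0.001], [-0.0, -0.001, -1.0]]
wrist_force: [0.4, -0.4, 3.3]
finger_gap: 0.0355
grasp_force: 25.0
```

Run:
```python
from rig import r, camrig, readout
from h import *
p=np.load("p.npy");s=readout.get_state();to(s,S(p,[0,.015,.068])[0],.06);print(s["ft_torque"],s["finger_gap"])
```

```text
t 5.8 pos [ 0.5344 -0.105   0.07  ] yang 1.412 d [0.0004 0.0006 0.002 ] rz 1.352 q [-0.4   0.17  1.92 -0.    1.06 -1.81] F [ 0.4 -0.4  3.3] tilt [ 0.0004 -0.0009]
[-0.2098947  -0.00847315 -0.10866278] 0.035519131746800686
```

The nut turned 1.35 rad with the grip holding and the gap unchanged. Next I'll release, lift, close the fingers and go over the button.

>>> jog_arm:
  steps: [0, 0, 0, 0, 0, 0, 0, 0, 0, 0, 0, 0, 0, 0, 0, 0, 0, 0, 0, 0, -0.02, 0, 0, 0, 0, 0, -0.04, 0, 0, 0, 0, 0, 0, 0, 0, 0]
  jaw: 0.06

```text
time: 6.55
eef_pos: [0.5363, -0.1053, 0.1327]
tool_rot: [[-0.987, 0.161, 0.006], [0.161, 0.987, -0.003], [-0.006, -0.002, -1.0]]
wrist_force: [-0.2, -0.9, 0.9]
finger_gap: 0.06
grasp_force: 0.0
```

>>> jog_arm:
  steps: [-0.003, -0.04, 0, 0, 0, 0, -0.003, -0.039, 0, 0, 0, 0, 0, 0, 0, 0, 0, 0, 0, 0, 0, 0, 0, 0, 0, 0, 0, 0, 0, 0]
  jaw: 0
  grip_n: 10

```text
time: 7.18
eef_pos: [0.5272, -0.1822, 0.1289]
tool_rot: [[-0.987, 0.16, -0.001], [0.16, 0.987, 0.001], [0.001, 0.001, -1.0]]
wrist_force: [-0.7, -0.4, -0.1]
finger_gap: 0.013
grasp_force: 0.0
```

Run:
```python
from rig import r, camrig, readout
from h import *
p=np.load("p.npy");s=readout.get_state();to(s,S(p,[0,-.065,.08])[0]);print(s["finger_gap"])
```

```text
t 7.175 pos [ 0.5272 -0.1822  0.1289] yang 1.41 d [-0.0016 -0.0017  0.0489] rz None q [-0.54  0.11  1.85  0.    1.17 -1.95] F [-0.7 -0.4 -0.1] tilt [-0.0008  0.0007]
0.013047372609163218
```

>>> jog_arm:
  steps: [-0.002, -0.002, 0.02, 0, 0, 0, 0, 0, 0.025, 0, 0, 0, 0, 0, 0, 0, 0, 0, 0, 0, 0.003, 0, 0, 0, 0, 0, 0.003, 0, 0, 0, 0, 0, 0.003, 0, 0, 0, 0, 0, 0.002, 0, 0, 0, 0, 0, 0, 0, 0, 0]

```text
time: 8.18
eef_pos: [0.5296, -0.1859, 0.0739]
tool_rot: [[-0.987, 0.161, 0.001], [0.161, 0.987, -0.001], [-0.001, -0.0, -1.0]]
wrist_force: [0.1, 0.5, 2.6]
finger_gap: 0.0004
grasp_force: 1.4
```

>>> jog_arm:
  steps: [0, 0, 0.002, 0, 0, 0, 0, 0, 0.002, 0, 0, 0, 0, 0, 0.001, 0, 0, 0, 0, 0, 0.001, 0, 0, 0, 0, 0, 0, 0, 0, 0]

```text
time: 8.8
eef_pos: [0.5299, -0.1861, 0.0701]
tool_rot: [[-0.987, 0.161, 0.001], [0.161, 0.987, -0.001], [-0.001, -0.001, -1.0]]
wrist_force: [-4.6, 3.2, 18.3]
finger_gap: 0.0004
grasp_force: 8.9
```

Solid at z=0.070 with 18 N, so the button is fully in. Lift and head for the cross-bar.

>>> jog_arm:
  steps: [0, 0, -0.045, 0, 0, 0, 0, 0, -0.045, 0, 0, 0, 0, 0.05, 0, 0, 0, -0.09, 0, 0.055, 0, 0, 0, 0, 0, 0.055, 0, 0, 0, 0, 0, 0.045, 0, 0, 0, 0, 0, 0, 0, 0, 0, 0, 0, 0, 0, 0, 0, 0]
  jaw: 0.05
  grip_n: 10

```text
time: 9.8
eef_pos: [0.5477, 0.0179, 0.1567]
tool_rot: [[-0.997, 0.072, -0.001], [0.072, 0.997, -0.0], [0.001, -0.0, -1.0]]
wrist_force: [-1.0, -0.3, 0.4]
finger_gap: 0.0501
grasp_force: 0.0
```

Run:
```python
from rig import r, camrig, readout
from h import *
p=np.load("p.npy");s=readout.get_state();to(s,S(p,[0,.143,.076])[0],np.pi/2+p[2]);print(s["finger_gap"])
a=[]
for n,(x,y) in(("top",(170,180)),("side",(220,130))):
    a.append(cv2.resize(camrig.grab_frame(n)["img"][y:y+150,x:x+150,::-1],(400,400),interpolation=cv2.INTER_CUBIC))
cv2.imwrite("pics/c2.png",np.hstack(a))
```

```text
t 9.8 pos [0.5477 0.0179 0.1567] yang 1.499 d [0.0049 0.0051 0.0807] rz -0.001 q [-0.17  0.06  1.86 -0.    1.22 -1.67] F [-1.  -0.3  0.4] tilt [-0.0014 -0.0002]
0.05009409553393098
```

View pics/c2.png

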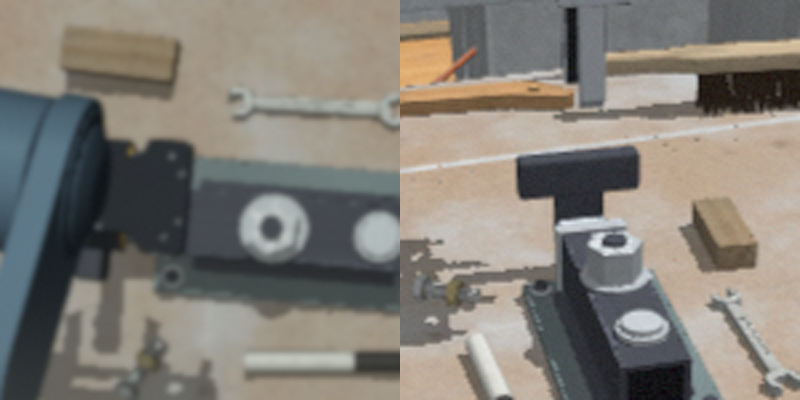

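The nut (275,228 in the top crop) has turned and the button (640,325 in the side crop) sits nearly flush. The fingers hang above the cross-bar, so I'll go down and grip it.

>>> jog_arm:
  steps: [0.005, 0.005, 0.03, 0, 0, 0, 0, 0, 0.03, 0, 0, 0, 0, 0, 0.021, 0, 0, 0, 0, 0, 0, 0, 0, 0]

```text
time: 10.4
eef_pos: [0.5421, 0.0227, 0.0747]
tool_rot: [[-0.997, 0.074, -0.004], [0.074, 0.997, 0.001], [0.004, 0.0, -1.0]]
wrist_force: [0.3, -0.0, -0.7]
finger_gap: 0.05
grasp_force: 0.0
```

>>> jog_arm:
  steps: [0, 0, 0, 0, 0, 0, 0, 0, 0, 0, 0, 0, 0, 0, 0, 0, 0, 0, 0, 0, 0, 0, 0, 0, 0, 0, 0, 0, 0, 0]
  jaw: 0.005
  grip_n: 60

```text
time: 11.02
eef_pos: [0.5441, 0.0228, 0.0772]
tool_rot: [[-0.997, 0.072, 0.001], [0.072, 0.997, -0.002], [-0.001, -0.002, -1.0]]
wrist_force: [-1.2, -4.9, 3.9]
finger_gap: 0.0193
grasp_force: 60.0
```

Gripped: gap 19 mm at 60 N. Pull along tool +y.

>>> jog_arm:
  steps: [0, 0.01, 0, 0, 0, 0, 0, 0.01, 0, 0, 0, 0, 0, 0.01, 0, 0, 0, 0, 0, 0.01, 0, 0, 0, 0, 0, 0.01, 0, 0, 0, 0, 0, 0.01, 0, 0, 0, 0, 0, 0.01, 0, 0, 0, 0, 0, 0.01, 0, 0, 0, 0, 0, 0, 0, 0, 0, 0]

```text
time: 12.15
eef_pos: [0.5499, 0.1031, 0.0772]
tool_rot: [[-0.997, 0.071, 0.001], [0.071, 0.997, -0.001], [-0.001, -0.001, -1.0]]
wrist_force: [-0.5, -5.7, 4.9]
finger_gap: 0.0196
grasp_force: 60.0
```

>>> jog_arm:
  steps: [0, 0.01, 0, 0, 0, 0, 0, 0.01, 0, 0, 0, 0, 0, 0.007, 0, 0, 0, 0, 0, 0.003, 0, 0, 0, 0, 0, 0.002, 0, 0, 0, 0, 0, 0.001, 0, 0, 0, 0, 0, 0, 0, 0, 0, 0]

```text
time: 13.02
eef_pos: [0.552, 0.1325, 0.0771]
tool_rot: [[-0.997, 0.071, -0.001], [0.071, 0.997, -0.007], [0.0, -0.007, -1.0]]
wrist_force: [-3.5, -17.7, 6.9]
finger_gap: 0.0197
grasp_force: 60.1
```

It has moved 0.110 m and the force is up to 18 N, so it is against the solid stop. I'll hold and check with a picture.

>>> jog_arm:
  steps: [0, 0, 0, 0, 0, 0, 0, 0, 0, 0, 0, 0, 0, 0, 0, 0, 0, 0, 0, 0, 0, 0, 0, 0]

```text
time: 13.52
eef_pos: [0.552, 0.1325, 0.0771]
tool_rot: [[-0.997, 0.071, -0.001], [0.071, 0.997, -0.007], [0.0, -0.007, -1.0]]
wrist_force: [-3.3, -18.4, 6.4]
finger_gap: 0.0195
grasp_force: 60.1
```

Run:
```python
from rig import r, camrig, readout
from h import *
a=[]
for n,(x,y) in(("top",(130,180)),("side",(220,110))):
    a.append(cv2.resize(camrig.grab_frame(n)["img"][y:y+190,x:x+190,::-1],(400,400),interpolation=cv2.INTER_CUBIC))
cv2.imwrite("pics/c3.png",np.hstack(a))
```

```text
(no output)
```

View pics/c3.png

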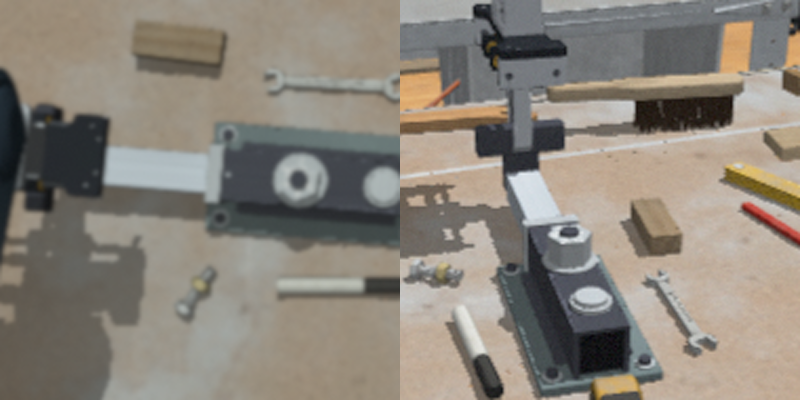

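The slide is fully out, with the tube visible from (105,165) to (210,170) in the top crop. The cross-bar is in the grip at (520,140) in the side crop, and the loose parts in view haven't moved. Handing in.

```bash
python3 -c "
from rig import r, camrig, readout
print(r.sign_off())"
```

```text
the job is handed in; nothing more can be done
None
```

I loosened the lock nut (turned about 1.35 rad), pressed the button fully in and pulled the support 110 mm to the solid second stop, then handed in at about 13.6 s still gripping the cross-bar; the hand-in gave no verdict.

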